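Put the lids back on the storage tins

TASK

The four storage tins have been washed and stand open on the worktop, with their four lids lying among them. Put each lid on the tin of its own shape and size, squarely and right down on the rim, with its handle up. Leave the glass spice jar standing where it is.

Things in the scene. Friction and masses are not known exactly. Their poses are not given: they have to be found in the camera images.
- tin_large: Open large round aluminium storage tin, 100 mm across outside, mouth 94 mm, 55 mm high, wall 3 mm, empty; it is held to the worktop by suction feet and does not move. Origin at the centre of its underside on the worktop, z up.
- tin_small: Open small round aluminium storage tin, 66 mm across outside, mouth 60 mm, 70 mm high, wall 3 mm, empty; it is held to the worktop by suction feet and does not move. Origin at the centre of its underside on the worktop, z up.
- tin_square: Open square aluminium storage tin, 76 x 76 mm outside, mouth 70 x 70 mm, 60 mm high, wall 3 mm, empty; it is held to the worktop by suction feet and does not move. Origin at the centre of its underside on the worktop, z up, x and y square to its sides; its lid fits at any quarter turn.
- tin_oblong: Open oblong aluminium storage tin, 112 x 60 mm outside, mouth 106 x 54 mm, 50 mm high, wall 3 mm, empty; it is held to the worktop by suction feet and does not move. Origin at the centre of its underside on the worktop, z up, x along its long side; its lid fits either way round.
- lid_large_knob (a point): Lid of the large round tin: loose, aluminium, 0.12 kg, 42 mm high, lying handle up. From below: a round plug 78 mm across (8 mm spare all round in the mouth), 10 mm deep; a round plate 114 mm across (rests on the rim), 4 mm thick; black upright round knob 22 mm across and 28 mm high in the middle. Point: mid-handle, 28 mm above the underside, 14 above the plate's top, 18 above the rim once seated. z up.
- lid_small_knob (a point): Lid of the small round tin: loose, aluminium, 0.12 kg, 42 mm high, lying handle up. From below: a round plug 44 mm across (8 mm spare all round in the mouth), 10 mm deep; a round plate 80 mm across (rests on the rim), 4 mm thick; black upright round knob 22 mm across and 28 mm high in the middle. Point: mid-handle, 28 mm above the underside, 14 above the plate's top, 18 above the rim once seated. z up.
- lid_square_knob (a point): Lid of the square tin: loose, aluminium, 0.12 kg, 42 mm high, lying handle up. From below: a square plug 54 x 54 mm (8 mm spare all round in the mouth), 10 mm deep; a square plate 90 x 90 mm (rests on the rim), 4 mm thick; black upright bar 50 mm long, 12 mm thick and 28 mm high in the middle. Point: mid-handle, 28 mm above the underside, 14 above the plate's top, 18 above the rim once seated. z up, x along the bar, parallel to two sides.
- lid_oblong_knob (a point): Lid of the oblong tin: loose, aluminium, 0.12 kg, 42 mm high, lying handle up. From below: an oblong plug 90 x 38 mm (8 mm spare all round in the mouth), 10 mm deep; an oblong plate 126 x 74 mm (rests on the rim), 4 mm thick; black upright bar 50 mm long, 12 mm thick and 28 mm high in the middle. Point: mid-handle, 28 mm above the underside, 14 above the plate's top, 18 above the rim once seated. z up, x along the bar and the lid's long side.
- spice_jar_mid (a point): Glass spice jar with a red screw-top lid, 44 mm across, 92 mm high, standing loose somewhere among the tins and lids; not part of the job. The point is its centre, 46 mm up.

How it is judged:
At the end, for the whole second after the job is handed in: Each of the four lids lies on its own tin: plug inside the mouth, plate down on the rim (height within 3 mm), level within 0.07 rad, centred within 14 mm; the square and the oblong lid turned in line with their tins within 0.25 rad; all let go and at rest (under 20 mm/s) (horizontal distance between lid_large_knob and tin_large below 0.014 m and z of lid_large_knob in the frame of tin_large between 0.07 and 0.076 m and angle between each of lid_large_knob, lid_small_knob, lid_square_knob, lid_oblong_knob's own z axis and vertical below 0.07 rad and horizontal distance between lid_small_knob and tin_small below 0.014 m and z of lid_small_knob in the frame of tin_small between 0.085 and 0.091 m and horizontal distance between lid_square_knob and tin_square below 0.014 m and z of lid_square_knob in the frame of tin_square between 0.075 and 0.081 m and horizontal distance between lid_oblong_knob and tin_oblong below 0.014 m and z of lid_oblong_knob in the frame of tin_oblong between 0.065 and 0.071 m and (angle between the x axis of lid_square_knob and the x axis of tin_square, either way round below 0.25 rad or angle between the x axis of lid_square_knob and the y axis of tin_square, either way round below 0.25 rad) and angle between the x axis of lid_oblong_knob and the x axis of tin_oblong, either way round below 0.25 rad and linear speed of each of lid_large, lid_small, lid_square, lid_oblong below 0.02 m/s); the robot touches nothing.
It fails at once if the glass spice jar is moved more than 30 mm or knocked over (distance of spice_jar_mid from where it was at the start of the episode above 0.03 m).
It also fails if it takes over 128 s, if anything falls off the work surface, if the arm or the gripper's body presses on something with over 40 N, if the wrist force passes 120 N, or if a joint passes its speed limit or range.

ROBOT

A 6-joint arm with a two-finger parallel gripper is mounted at the origin on the work surface. World frame = base frame: x ahead of the robot, y to its left, z up, the work surface at z = 0. Lengths are in m, angles in rad, forces in N, time in s.
With the tool pointing down it reaches from about 0.3 to 0.85 m from the base axis. Payload 4.2 kg.
Tool frame: the origin (TCP) lies between the finger pads; the fingertips stand 17 mm ahead of it and the grasp point (between the pads) lies 2 mm behind it; z points along the fingers, y is the line along which they close (so a half turn about z gives the same grasp; the last joint's range is limited). The gripper opens to 91 mm and grips with 3 to 60 N. Pads are 32 mm wide; open, the fingers measure 118 mm over their backs; the gripper's body (76 mm by 178 mm) begins 60 mm behind the grasp point.
Start: joints at [1.101, 0.32, 1.565, -0, 1.257, -0.02], TCP at [0.25, 0.518, 0.231] pointing down, gripper open.
Joint ranges: [-3.11, 3.11], [-0.84, 2.01], [0.21, 2.61], [-1.34, 4.49], [0.05, 2.63], [-2.56, 2.56]. Speed limits (rad/s): [2.57, 2.57, 3.14, 3.14, 3.14, 3.14].

INTERFACE

Orientations are given as a unit quaternion [w, x, y, z].
In Python, from station import * gives the robot as it stands.
- The arm moves only by the tool send_rows, never from a script. Its argument "steps" is one flat list of numbers, 7 for each row, row after row: the shift along the tool's x, y, z in mm, then the turn, a rotation vector about the tool's x, y, z in rad, then the opening, from 0 (shut) to 1 (fully open). In form: [x, y, z, wx, wy, wz, fingers, x, y, z, wx, wy, wz, fingers, ...]. A call has 1 to 12 rows; each row shifts and turns the commanded pose from where the row before left it, along the tool's axes as they then stand; what a row does not reach is not made up. A row lasts 1/8 s, in which the tool goes at most 62.5 mm and 10.7 degrees, less where a joint would pass 70% of its speed; a pose out of reach is approached as far as the arm can. A call with a gripper value outside its range is refused whole. The fingers move at their own pace and stop on an object; "force" is the grip in N (left out, the last holds). Time passes only in rows, so rows that do not move let the fingers close. It gives the time, the measured TCP pose, the force, the opening and the grip force at its end, in the units of the state.
- observe(): the state, without advancing time (a new reading comes with each control period).
- read_camera(name): name is "scene" or "top" or "wrist"; returns the picture (384x512x3 uint8, blue, green, red); there is no depth.
- calibration(name): a dict with "fx", "fy", "cx", "cy" (pixels), "R" (3x3) and "t" (3): a world point X has camera coordinates R X + t. Camera axes: x right, y down, z forward; pixel columns grow to the right and rows downward; lengths in m; the calibration is good to about 2 mm. A picture is of the moment at which its call begins: read the wrist's pose just before it. calibration takes no time and is no camera call; for the wrist camera it gives the pose at the moment of the call.
- job_done(): hands the job in; it is judged then, once.
Trained networks look in the newest picture that a camera, given by its name, has taken for a name from the list of things; names that differ only in an ending like _2 or _b are one class to them, and where a whole thing is asked for, a point or a joint stands for the part that bears it (a point fixed in the world has none). Each returns a list of dicts, best first, with "p" (0 to 1); they miss things now and then, are a little off and sometimes report something else, mostly with a low value. They report only what shows in the picture. A call takes as long as a camera call.
- boxes_of(query, camera): "extent" ([centre column, centre row, width, height] in pixels, round what is visible of it).
The state is a dict: "time_s": time; "joint_pos": joint angles; "qd": joint speeds; "joint_efforts": joint torques, N m; "tcp_pos": TCP position; "tcp_rot": TCP orientation; "ft_force": force on the tool from outside, world axes, zero at the start; "ft_torque": the same for the moment, N m; "grip_width": opening from 0.0 (shut) to 1.0 (fully open); "finger_force": force on a finger pad.
Only numpy, scipy, OpenCV 4.12 (cv2) and the standard library are available. Lean on these libraries where they do the work, as an engineer would, in place of code of your own. Each camera call takes 0.05 s, during which the arm holds its last target. There are 200 camera calls.

## Working session

There is one attempt and no reset: what is moved stays moved. The work goes in short steps, Python scripts to look and compute and a tool call to move; the robot and the scene stay as the last step left them, time stands still between calls to the robot, and variables do not carry over. Pictures are saved under pics/ and viewed, at most 14 in all, crops included, and the job is handed in when it is done.

Besides the shell and the picture viewer there is one more tool, called after ">>>" as a command line: name --argument value ..., lists and objects as JSON in quotes. send_rows: Moves the arm, as the interface text tells. Its arguments: {"type":"object","properties":{"steps":{"type":"array"},"force":{"type":"number"}},"required":["steps"]}

```bash
mkdir -p pics; ls
cat > h.py <<'E'
from station import *
import numpy as np, cv2
from scipy.spatial.transform import Rotation as R
def ray(c,u,v,z):
    Rm=np.array(c["R"]);t=np.array(c["t"])
    o=-Rm.T@t; d=Rm.T@np.array([(u-c["cx"])/c["fx"],(v-c["cy"])/c["fy"],1])
    return o+d*(z-o[2])/d[2]
E
python3 - <<'E'
from h import *
s=observe();print(s)
for n in ["scene","top"]:
    im=read_camera(n);cv2.imwrite(f"pics/{n}0.png",im)
c=calibration("top");print(c)
Z=dict(tin_large=.055,tin_small=.07,tin_square=.06,tin_oblong=.05,lid_large_knob=.042,lid_small_knob=.042,lid_square_knob=.042,lid_oblong_knob=.042,spice_jar_mid=.092)
for n,z in Z.items():
    for b in boxes_of(n,"top")[:3]:
        e=b["extent"];print(n,round(b["p"],2),np.round(e),np.round(ray(c,e[0],e[1],z if 'tin' in n or 'spice' in n else .014),3))
E
```

```text
pics
{'time_s': 0.0, 'joint_pos': array([ 1.10099692e+00,  3.20269968e-01,  1.56566793e+00,  1.96743498e-06,
        1.25741104e+00, -1.99941449e-02]), 'qd': array([ 4.28723237e-04,  8.56262462e-04,  1.05373123e-03,  5.35550689e-05,
       -5.78028548e-04, -1.87180252e-04]), 'joint_efforts': array([-2.85108035e-03, -4.12466955e+01, -2.31970721e+01,  7.23766373e-02,
        4.60231828e-02, -1.67241042e-04]), 'tcp_pos': array([0.24978303, 0.51738031, 0.23013717]), 'tcp_rot': array([-2.13818152e-04,  2.23011656e-01,  9.74815383e-01, -8.51711771e-04]), 'ft_force': array([-0.15888884,  0.35189396, -0.51976391]), 'ft_torque': array([-0.0189876 , -0.0401202 , -0.00499896]), 'finger_force': 0.0, 'grip_width': 1.0074974555876812}
{'fx': 393.202977352714, 'fy': 393.202977352714, 'cx': 259.7113249350681, 'cy': 195.33086587210465, 'R': array([[ 0.01587572, -0.99973697,  0.01655167],
       [-0.99895036, -0.01657023, -0.0427037 ],
       [ 0.04296674, -0.01585634, -0.99895067]]), 't': array([-0.01759863,  0.51588238,  1.28212443])}
tin_large 0.94 [126. 187.  36.  29.] [0.535 0.415 0.055]
tin_small 0.84 [396. 195.  27.  21.] [ 0.523 -0.437  0.07 ]
tin_square 0.73 [289. 215.  29.  24.] [ 0.454 -0.102  0.06 ]
tin_square 0.71 [159. 239.  29.  25.] [0.371 0.306 0.06 ]
tin_oblong 0.65 [226. 214.  32.  40.] [0.454 0.097 0.05 ]
lid_large_knob 0.67 [341. 245.  33.  37.] [ 0.357 -0.277  0.014]
lid_large_knob 0.56 [290. 214.  27.  22.] [ 0.458 -0.11   0.014]
lid_small_knob 0.88 [332. 154.  20.  28.] [ 0.658 -0.245  0.014]
lid_small_knob 0.74 [395. 195.  23.  22.] [ 0.525 -0.456  0.014]
lid_small_knob 0.28 [291. 215.  29.  24.] [ 0.454 -0.112  0.014]
lid_square_knob 0.91 [160. 239.  26.  25.] [0.37  0.314 0.014]
lid_oblong_knob 0.75 [187. 153.  25.  38.] [0.65  0.233 0.014]
spice_jar_mid 0.67 [265. 148.  14.  17.] [ 0.66  -0.023  0.092]
spice_jar_mid 0.21 [189. 152.  20.  35.] [0.642 0.212 0.092]
```

Run:
```python
import cv2
im=cv2.imread("pics/top0.png")[120:280,90:430]
cv2.imwrite("pics/top0c.png",cv2.resize(im,None,fx=2.35,fy=2.35,interpolation=cv2.INTER_CUBIC))
```

```text
(no output)
```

View pics/top0c.png

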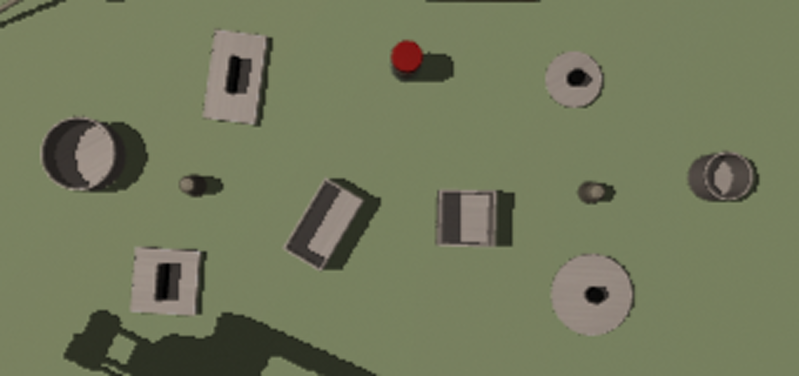

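View pics/scene0.png

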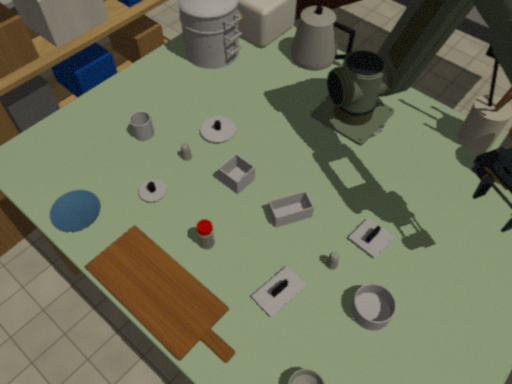

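The top view shows every object: lids at full-image px oblong (191,152), square (161,239), small (334,153) and large (342,245). The tins are large (124,186), oblong (231,215), square (290,213) and small (399,195). The red-topped jar is at (263,144). Two small posts stand at about (170,198) and (343,201), and I need to keep clear of them.

```bash
cat >> h.py <<'E'
def comps(im,amin,amax,lo=95):
    hsv=cv2.cvtColor(im,cv2.COLOR_BGR2HSV)
    m=((hsv[...,2]>lo)&(hsv[...,1]<55)).astype(np.uint8)
    out=[]
    for k in cv2.findContours(m,cv2.RETR_EXTERNAL,cv2.CHAIN_APPROX_NONE)[0]:
        if amin<cv2.contourArea(k)<amax: out.append(k)
    return out
E
python3 - <<'E'
from h import *
im=cv2.imread("pics/top0.png");c=calibration("top")
for p in [(161,239),(155,247),(200,220),(342,236),(231,200),(170,197)]: print(p,im[p[1],p[0]],cv2.cvtColor(im,cv2.COLOR_BGR2HSV)[p[1],p[0]])
for k in comps(im,60,3000):
    r=k[:,0,:]
    if not(100<r[:,1].mean()<290 and 90<r[:,0].mean()<430):continue
    w=np.array([ray(c,u,v,.014)[:2] for u,v in r],np.float32)
    q=cv2.minAreaRect(w);print(np.round(r.mean(0)),[np.round(x,3) for x in q])
cw=calibration("wrist");im=read_camera("wrist");cv2.imwrite("pics/w0.png",im)
Rm=np.array(cw["R"]);print(cw["fx"],cw["cx"],cw["cy"],"campos",-Rm.T@cw["t"],"fwd",Rm[2],"right",Rm[0])
E
```

```text
(161, 239) [10 11 11] [30 23 11]
(155, 247) [108 116 126] [ 13  36 126]
(200, 220) [ 96 129 121] [ 37  65 129]
(342, 236) [128 137 149] [ 13  36 149]
(231, 200) [53 56 61] [11 33 61]
(170, 197) [ 94 108 118] [ 18  52 118]
[341. 245.] [array([ 0.358, -0.278]), array([0.111, 0.112]), np.float64(0.79)]
[160. 239.] [array([0.368, 0.314]), array([0.09 , 0.092]), np.float64(86.734)]
[288. 212.] [array([ 0.463, -0.101]), array([0.079, 0.082]), np.float64(0.659)]
[227. 215.] [array([0.45 , 0.098]), array([0.063, 0.116]), np.float64(60.16)]
[398. 196.] [array([ 0.523, -0.464]), array([0.043, 0.023]), np.float64(0.069)]
[122. 185.] [array([0.544, 0.44 ]), array([0.102, 0.101]), np.float64(1.663)]
[333. 153.] [array([ 0.659, -0.251]), array([0.077, 0.076]), np.float64(0.521)]
[189. 152.] [array([0.655, 0.225]), array([0.074, 0.128]), np.float64(83.568)]
[134. 107.] [array([0.802, 0.411]), array([0.043, 0.043]), np.float64(1.651)]
283.9344202133821 251.82874725713177 191.62413485049868 campos [0.17987288 0.55199625 0.38459882] fwd [ 0.25164171 -0.12237285 -0.96005278] right [ 0.43435683  0.90074037 -0.00096231]
```

View pics/w0.png

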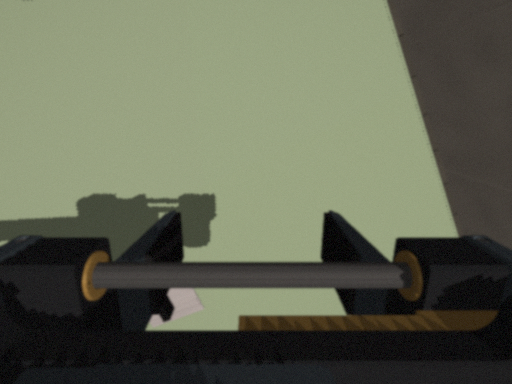

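Run:
```python
from h import *
im=cv2.imread("pics/top0.png");c=calibration("top")
Z={"large":(.055,(122,185)),"small":(.07,(399,195)),"square":(.06,(288,213)),"oblong":(.05,(229,215))}
for n,(z,p) in Z.items():
    a=cv2.resize(im[p[1]-27:p[1]+27,p[0]-27:p[0]+27],None,fx=7,fy=7,interpolation=cv2.INTER_CUBIC)
    cv2.putText(a,n,(5,15),0,.5,(255,255,255)); globals().setdefault("T",[]).append(a)
    for lo in (55,75,95):
        for k in comps(im,60,3000,lo):
            r=k[:,0,:]
            if np.hypot(*(r.mean(0)-p))>12: continue
            w=np.array([ray(c,u,v,z)[:2] for u,v in r],np.float32)
            q=cv2.minAreaRect(w);print(n,lo,[np.round(x,3) for x in q])
cv2.imwrite("pics/tins.png",np.vstack([np.hstack(T[:2]),np.hstack(T[2:])])[:,:][::1] if 1 else 0)
a=cv2.imread("pics/tins.png");cv2.imwrite("pics/tins.png",cv2.resize(a,(590,590)))
```

```text
large 55 [array([0.54 , 0.426]), array([0.101, 0.1  ]), np.float64(46.106)]
large 75 [array([0.541, 0.426]), array([0.098, 0.098]), np.float64(1.663)]
large 95 [array([0.541, 0.426]), array([0.098, 0.098]), np.float64(1.663)]
small 55 [array([ 0.525, -0.439]), array([0.063, 0.089]), np.float64(0.929)]
small 75 [array([ 0.525, -0.439]), array([0.063, 0.089]), np.float64(0.929)]
small 95 [array([ 0.52 , -0.443]), array([0.041, 0.022]), np.float64(0.069)]
square 55 [array([ 0.463, -0.099]), array([0.076, 0.082]), np.float64(0.652)]
square 75 [array([ 0.461, -0.098]), array([0.081, 0.077]), np.float64(87.467)]
square 95 [array([ 0.463, -0.097]), array([0.076, 0.079]), np.float64(0.659)]
oblong 55 [array([0.45 , 0.094]), array([0.064, 0.115]), np.float64(60.028)]
oblong 75 [array([0.45 , 0.095]), array([0.063, 0.114]), np.float64(60.16)]
oblong 95 [array([0.45 , 0.095]), array([0.062, 0.113]), np.float64(60.16)]
```

View pics/tins.png

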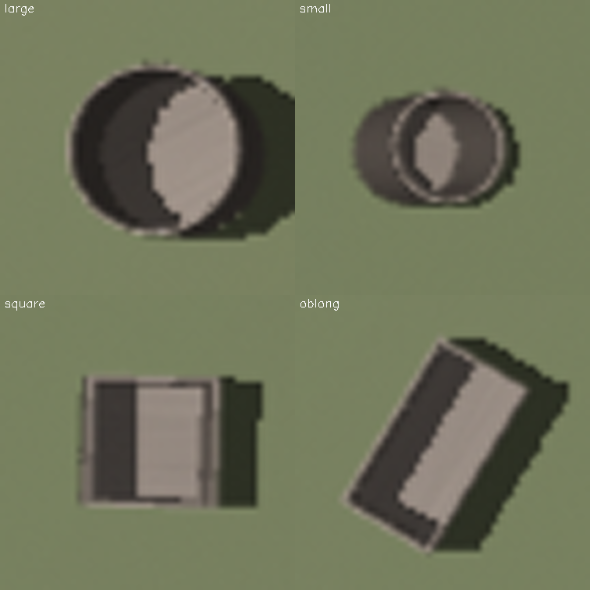

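The tiles show all four rims. The small tin's rim centre is at px (400,195), and the wall of the square tin is only slightly visible on its left. That is enough to start, so first I'll go above the square lid.

```bash
cat >> h.py <<'E'
def go(pos,yaw,s=None):
    "prints the turn wz (tool) and then the shift in the tool frame after that turn, mm"
    s=s or observe();q=s["tcp_rot"];r=R.from_quat([q[1],q[2],q[3],q[0]]).as_matrix()
    y0=np.degrees(np.arctan2(r[1,0],r[0,0]));d=(yaw-y0+180)%360-180
    a=np.radians(yaw);x=np.array([np.cos(a),np.sin(a)]);y=np.array([np.sin(a),-np.cos(a)])
    D=(np.array(pos)-s["tcp_pos"])*1000
    print("t",round(s["time_s"],2),"tcp",np.round(s["tcp_pos"],4),"yaw",round(y0,1),"tilt",np.round(r[:2,2],4),"q",np.round(s["joint_pos"],2),"grip",round(s["grip_width"],3),round(s["finger_force"],1),"F",np.round(s["ft_force"],1))
    print("  wz",round(-np.radians(d),3),"xyz",round(D[:2]@x,1),round(D[:2]@y,1),round(-D[2],1))
E
python3 -c "
from h import *
go([.368,.314,.12],176.7)"
```

```text
t 0.6 tcp [0.25   0.5178 0.231 ] yaw 154.2 tilt [0.     0.0001] q [ 1.1   0.32  1.56  0.    1.26 -0.02] grip 0.999 0.0 F [ 0.1  0.5 -0.3]
  wz -0.392 xyz -129.5 -196.7 111.0
```

>>> send_rows --steps '[0,0,0,0,0,-0.13,1,0,0,0,0,0,-0.13,1,0,0,0,0,0,-0.13,1,-21.5,-32.6,18,0,0,0,1,-21.5,-32.6,18,0,0,0,1,-21.5,-32.6,18,0,0,0,1,-21.5,-32.6,18,0,0,0,1,-21.5,-32.6,18,0,0,0,1,-21.5,-32.6,18,0,0,0,1]' --force 25

```text
time_s: 1.72
tcp_pos: [0.3678, 0.3139, 0.1227]
tcp_rot: [0.0, 0.03, 1.0, 0.0]
ft_force: [0.3, 0.2, 0.7]
grip_width: 1.002
finger_force: 0.0
```

Run:
```python
from h import *
go([.368,.314,.035],176.7)
c=calibration("wrist");im=read_camera("wrist");cv2.imwrite("pics/w1.png",im)
for b in boxes_of("lid_square_knob","wrist")[:2]: e=b["extent"];print(b["p"],np.round(e),ray(c,e[0],e[1],.014))
```

```text
t 1.73 tcp [0.3678 0.3139 0.1227] yaw 176.6 tilt [0.0007 0.0006] q [ 0.68  0.28  1.93  0.    0.93 -0.83] grip 1.002 0.0 F [0.3 0.2 0.7]
  wz -0.002 xyz -0.2 0.1 87.7
0.69 [250. 189.  95.  92.] [0.36382051 0.31172689 0.014     ]
```

View pics/w1.png

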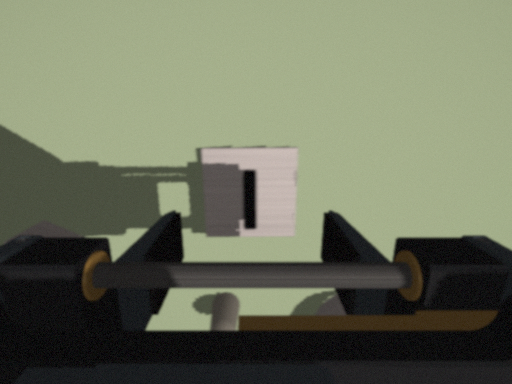

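The lid is at px (250,190), with the bar vertical and centred between the fingers, so I can descend and grip.

>>> send_rows --steps '[1,0,22,0,0,0,1,0,0,22,0,0,0,1,0,0,22,0,0,0,1,0,0,20,0,0,0,1,0,0,0,0,0,0,0,0,0,0,0,0,0,0,0,0,0,0,0,0,0,0,0,0,0,0,0,0,0,0,0,0,0,0,0,0,0,0,0,0,0,0]'

```text
time_s: 3.08
tcp_pos: [0.3661, 0.3149, 0.0371]
tcp_rot: [0.0, 0.03, 1.0, 0.0]
ft_force: [-0.0, -0.0, 0.2]
grip_width: 0.375
finger_force: 0.0
```

```bash
python3 -c "
from h import *
go([.462,-.099,.15],180.7)"
```

```text
t 3.08 tcp [0.3661 0.3149 0.0371] yaw 176.6 tilt [0.0002 0.0002] q [ 0.69  0.39  2.03  0.    0.72 -0.82] grip 0.375 0.0 F [-0.  -0.   0.2]
  wz -0.072 xyz -90.8 -415.1 -112.9
```

>>> send_rows --steps '[0,0,0,0,0,0,0,0,0,0,0,0,0,0,0,0,0,0,0,0,0,0,0,0,0,0,0,0,0,0,-10,0,0,0,0,0,0,-25,0,0,0,0,0,0,-28,0,0,0,0,0,0,-25,0,0,0,0,0,0,-25,0,0,-0.072,0]'

```text
time_s: 4.2
tcp_pos: [0.366, 0.3149, 0.1514]
tcp_rot: [0.0, -0.007, 1.0, 0.0]
ft_force: [0.1, -0.7, -2.8]
grip_width: 0.128
finger_force: 25.0
```

```bash
python3 -c "
from h import *
go([.462,-.099,.15],180.7)"
```

```text
t 4.2 tcp [0.366  0.3149 0.1514] yaw -179.2 tilt [0.0005 0.0006] q [ 0.69  0.25  1.89  0.    1.01 -0.9 ] grip 0.128 25.0 F [ 0.1 -0.7 -2.8]
  wz 0.002 xyz -90.9 -415.1 1.4
```

>>> send_rows --steps '[-9.1,-41.5,0,0,0,0,0,-9.1,-41.5,0,0,0,0,0,-9.1,-41.5,0,0,0,0,0,-9.1,-41.5,0,0,0,0,0,-9.1,-41.5,0,0,0,0,0,-9.1,-41.5,0,0,0,0,0,-9.1,-41.5,0,0,0,0,0,-9.1,-41.5,0,0,0,0,0,-9.1,-41.5,0,0,0,0,0,-9.1,-41.5,0,0,0,0,0,0,0,0,0,0,0,0]'

```text
time_s: 5.58
tcp_pos: [0.4629, -0.1011, 0.1504]
tcp_rot: [0.001, -0.004, 1.0, -0.0]
ft_force: [-0.4, 0.8, -1.3]
grip_width: 0.13
finger_force: 25.0
```

Run:
```python
from h import *
go([.462,-.099,.087],180.7)
c=calibration("wrist");im=read_camera("wrist");cv2.imwrite("pics/w2.png",im)
Rm=np.array(c["R"]);p=Rm@np.array([.462,-.099,.06])+c["t"];print(p[:2]/p[2]*c["fx"]+[c["cx"],c["cy"]])
```

```text
t 5.58 tcp [ 0.4629 -0.1011  0.1504] yaw -179.5 tilt [ 0.0014 -0.0006] q [-0.24  0.23  1.91 -0.    1.   -1.82] grip 0.13 25.0 F [-0.4  0.8 -1.3]
  wz -0.004 xyz 0.9 2.2 63.4
[254.82726318 198.01690096]
```

View pics/w2.png

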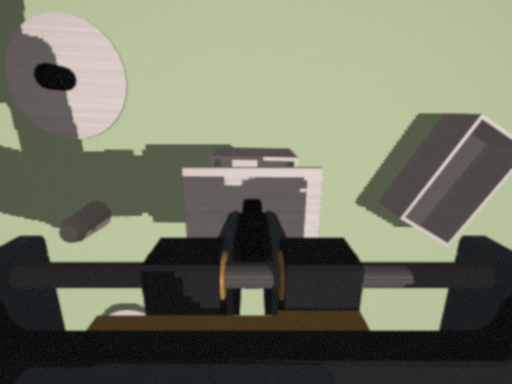

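The held lid hides the tin, but its back rim spans cols 211–297. Its centre at 254 matches the predicted 254.8, so I'll lower it.

>>> send_rows --steps '[0,1,16,0,0,0,0,0,0,16,0,0,0,0,0,0,16,0,0,0,0,0,0,0,0,0,0,0,0,0,5,0,0,0,0,0,0,5,0,0,0,0,0,0,4,0,0,0,0,0,0,0,0,0,0,0]'

```text
time_s: 6.62
tcp_pos: [0.4619, -0.0979, 0.0877]
tcp_rot: [-0.0, -0.006, 1.0, 0.0]
ft_force: [0.0, -0.4, -1.5]
grip_width: 0.128
finger_force: 25.0
```

```bash
python3 -c "
from h import *
go([.462,-.099,.087],180.7)"
```

```text
t 6.62 tcp [ 0.4619 -0.0979  0.0877] yaw -179.3 tilt [-0.0006  0.0002] q [-0.23  0.31  2.    0.    0.84 -1.82] grip 0.128 25.0 F [ 0.  -0.4 -1.5]
  wz -0.0 xyz -0.1 -1.1 0.7
```

>>> send_rows --steps '[0,0,1.2,0,0,0,0,0,0,0,0,0,0,0.3,0,0,0,0,0,0,0.6,0,0,0,0,0,0,0.6,0,0,0,0,0,0,0.6,0,0,-30,0,0,0,1,0,0,-30,0,0,0,1,0,0,-10,0,0,0,1]'

```text
time_s: 7.62
tcp_pos: [0.463, -0.0981, 0.1583]
tcp_rot: [0.002, -0.006, 1.0, -0.0]
ft_force: [0.2, -0.1, -0.3]
grip_width: 0.864
finger_force: 0.0
```

```bash
python3 -c "
from h import *
go([.358,-.278,.12],180)"
```

```text
t 7.62 tcp [ 0.463  -0.0981  0.1583] yaw -179.3 tilt [ 0.0032 -0.0007] q [-0.23  0.22  1.9   0.    1.01 -1.82] grip 0.864 0.0 F [ 0.2 -0.1 -0.3]
  wz 0.012 xyz 105.0 -179.9 38.3
```

>>> send_rows --steps '[21,-36,0,0,0,0,1,21,-36,0,0,0,0,1,21,-36,10,0,0,0,1,21,-36,14,0,0,0,1,21,-36,14,0,0,0,1,0,0,0,0,0,0,1]'

```text
time_s: 8.38
tcp_pos: [0.3574, -0.2801, 0.1171]
tcp_rot: [-0.001, -0.004, 1.0, 0.001]
ft_force: [0.1, -0.3, 0.1]
grip_width: 0.995
finger_force: 0.0
```

Run:
```python
from h import *
go([.358,-.278,.036],180)
c=calibration("wrist");im=read_camera("wrist");cv2.imwrite("pics/w3.png",im)
for n in ["lid_large_knob","lid_square_knob"]:
  for b in boxes_of(n,"wrist")[:2]: e=b["extent"];print(n,b["p"],np.round(e),ray(c,e[0],e[1],.014))
```

```text
t 8.38 tcp [ 0.3574 -0.2801  0.1171] yaw -179.5 tilt [-0.0029  0.0022] q [-0.69  0.25  2.   -0.    0.9  -2.27] grip 0.995 0.0 F [ 0.1 -0.3  0.1]
  wz 0.008 xyz -0.6 2.1 81.1
lid_large_knob 0.68 [254. 196. 120. 112.] [ 0.35783999 -0.27804313  0.014     ]
```

View pics/w3.png

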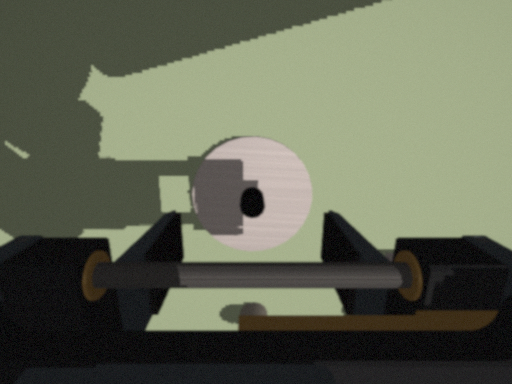

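The large lid is at px (252,195), centred as expected.

>>> send_rows --steps '[0,1.5,20,0,0,0,0.6,0,0,20,0,0,0,0.6,0,0,22,0,0,0,0.6,0,0,18,0,0,0,0.6,0,0,0,0,0,0,0,0,0,0,0,0,0,0,0,0,0,0,0,0,0,0,0,0,0,0,0,0,0,0,0,0,0,0,0,0,0,0,0,0,0,0]'

```text
time_s: 9.78
tcp_pos: [0.36, -0.2781, 0.0395]
tcp_rot: [0.001, -0.006, 1.0, -0.0]
ft_force: [0.4, 0.8, 6.5]
grip_width: 0.24
finger_force: 25.0
```

```bash
python3 -c "
from h import *
go([.541,.426,.17],180)"
```

```text
t 9.78 tcp [ 0.36   -0.2781  0.0395] yaw -179.3 tilt [ 0.0016 -0.0009] q [-0.68  0.36  2.09  0.    0.69 -2.27] grip 0.24 25.0 F [0.4 0.8 6.5]
  wz 0.012 xyz -181.0 704.1 -130.5
```

>>> send_rows --steps '[0,0,0,0,0,0,0,0,0,0,0,0,0,0]'

```text
time_s: 10.02
tcp_pos: [0.3599, -0.2781, 0.0395]
tcp_rot: [0.001, -0.006, 1.0, -0.0]
ft_force: [1.6, 0.8, 5.6]
grip_width: 0.233
finger_force: 25.0
```

>>> send_rows --steps '[0,0,-10,0,0,0,0,0,0,-25,0,0,0,0,0,0,-30,0,0,0,0,0,0,-35,0,0,0,0,0,0,-30,0,0,0.012,0,0,0,0,0,0,0,0]'

```text
time_s: 10.78
tcp_pos: [0.3602, -0.2785, 0.1707]
tcp_rot: [0.002, -0.0, 1.0, -0.002]
ft_force: [1.7, -0.3, -1.0]
grip_width: 0.232
finger_force: 25.0
```

```bash
python3 -c "
from h import *
go([.541,.426,.17],180)"
```

```text
t 10.78 tcp [ 0.3602 -0.2785  0.1707] yaw -180.0 tilt [ 0.0039 -0.0031] q [-0.68  0.18  1.92  0.    1.03 -2.25] grip 0.232 25.0 F [ 1.7 -0.3 -1. ]
  wz 0.0 xyz -180.8 704.5 0.7
```

>>> send_rows --steps '[-11,44,0,0,0,0,0,-11,44,0,0,0,0,0,-11,44,0,0,0,0,0,-11,44,0,0,0,0,0,-11,44,0,0,0,0,0,-11,44,0,0,0,0,0,-11,44,0,0,0,0,0,-11,44,0,0,0,0,0,-11,44,0,0,0,0,0,-11,44,0,0,0,0,0,-11,44,0,0,0,0,0,-11,44,0,0,0,0,0]'

```text
time_s: 12.28
tcp_pos: [0.4904, 0.2513, 0.1668]
tcp_rot: [-0.002, -0.0, 1.0, -0.001]
ft_force: [0.1, 0.5, -0.5]
grip_width: 0.232
finger_force: 25.0
```

```bash
python3 -c "
from h import *
go([.541,.426,.17],180)"
```

```text
t 12.28 tcp [0.4904 0.2513 0.1668] yaw -180.0 tilt [-0.003  -0.0017] q [ 0.45  0.33  1.72 -0.    1.1  -1.12] grip 0.232 25.0 F [ 0.1  0.5 -0.5]
  wz 0.001 xyz -50.6 174.7 -3.2
```

>>> send_rows --steps '[-12,44,0,0,0,0,0,-12,44,0,0,0,0,0,-12,44,0,0,0,0,0,-13,43,0,0,0,0,0,0,0,0,0,0,0,0,0,0,0,0,0,0,0]'

```text
time_s: 13.02
tcp_pos: [0.5393, 0.4242, 0.1668]
tcp_rot: [-0.002, -0.0, 1.0, -0.001]
ft_force: [0.6, -0.1, -1.0]
grip_width: 0.231
finger_force: 25.0
```

Run:
```python
from h import *
go([.541,.426,.0845],180)
c=calibration("wrist");im=read_camera("wrist");cv2.imwrite("pics/w4.png",im)
Rm=np.array(c["R"])
for x in (.541,.491):
  p=Rm@np.array([x,.426,.055])+c["t"];print(p[:2]/p[2]*c["fx"]+[c["cx"],c["cy"]])
```

```text
t 13.03 tcp [0.5393 0.4242 0.1668] yaw -180.0 tilt [-0.003  -0.0029] q [ 0.65  0.54  1.37 -0.    1.23 -0.92] grip 0.231 25.0 F [ 0.6 -0.1 -1. ]
  wz 0.0 xyz -1.7 1.8 82.3
[254.48747891 194.44841484]
[254.6788135  142.80109399]
```

View pics/w4.png

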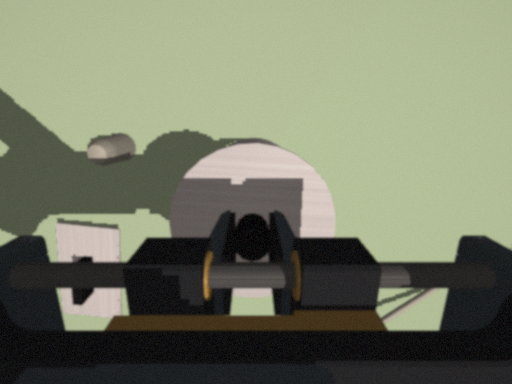

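The back rim's arc is centred near col 253 at row ~138, against a predicted 254, so the tin is where I expected. Lowering.

>>> send_rows --steps '[-1.5,1.5,22,0,0,0,0,0,0,24,0,0,0,0,0,0,22,0,0,0,0,0,0,0,0,0,0,0,0,0,5,0,0,0,0,0,0,5,0,0,0,0,0,0,3.5,0,0,0,0,0,0,0,0,0,0,0]'

```text
time_s: 14.08
tcp_pos: [0.5416, 0.4268, 0.0871]
tcp_rot: [-0.0, -0.0, 1.0, -0.0]
ft_force: [-1.0, 0.4, -0.7]
grip_width: 0.233
finger_force: 25.0
```

```bash
python3 -c "
from h import *
go([.541,.426,.0845],180)"
```

```text
t 14.07 tcp [0.5416 0.4268 0.0871] yaw -180.0 tilt [-0.0002 -0.0001] q [ 0.65  0.6   1.47  0.    1.07 -0.92] grip 0.233 25.0 F [-1.   0.4 -0.7]
  wz 0.0 xyz 0.6 -0.8 2.6
```

>>> send_rows --steps '[0,0,2,0,0,0,0,0,0,0,0,0,0,0,0,0,0,0,0,0,0.5,0,0,0,0,0,0,0.8,0,0,0,0,0,0,0.8,0,0,0,0,0,0,0.8,0,0,-25,0,0,0,1,0,0,-35,0,0,0,1,0,0,-15,0,0,0.112,1]'

```text
time_s: 15.2
tcp_pos: [0.5425, 0.4274, 0.1628]
tcp_rot: [0.001, 0.057, 0.998, 0.001]
ft_force: [-0.4, -0.3, -0.5]
grip_width: 0.967
finger_force: 0.0
```

```bash
python3 -c "
from h import *
go([.655,.225,.12],173.6)"
```

```text
t 15.2 tcp [0.5425 0.4274 0.1628] yaw 173.4 tilt [0.003  0.0023] q [ 0.65  0.54  1.37  0.    1.22 -0.81] grip 0.967 0.0 F [-0.4 -0.3 -0.5]
  wz -0.003 xyz -134.4 -188.6 42.8
```

>>> send_rows --steps '[-22.4,-31.4,0,0,0,0,1,-22.4,-31.4,0,0,0,0,1,-22.4,-31.4,4,0,0,0,1,-22.4,-31.4,12,0,0,0,1,-22.4,-31.4,12,0,0,0,1,-22.4,-31.4,12,0,0,0,1,0,0,0,0,0,0,1]'

```text
time_s: 16.08
tcp_pos: [0.6547, 0.2219, 0.119]
tcp_rot: [-0.001, 0.058, 0.998, -0.001]
ft_force: [-0.0, 0.2, 0.3]
grip_width: 0.998
finger_force: 0.0
```

Run:
```python
from h import *
go([.655,.225,.037],173.6)
c=calibration("wrist");im=read_camera("wrist");cv2.imwrite("pics/w5.png",im)
for n in ["lid_oblong_knob"]:
  for b in boxes_of(n,"wrist")[:2]: e=b["extent"];print(n,b["p"],np.round(e),ray(c,e[0],e[1],.014))
```

```text
t 16.07 tcp [0.6547 0.2219 0.119 ] yaw 173.4 tilt [-0.0019 -0.0011] q [ 0.31  0.58  1.42 -0.    1.14 -1.14] grip 0.998 0.0 F [-0.   0.2  0.3]
  wz -0.004 xyz 0.1 3.1 82.0
lid_oblong_knob 0.7 [254. 190.  80. 129.] [0.65094681 0.22372205 0.014     ]
```

View pics/w5.png

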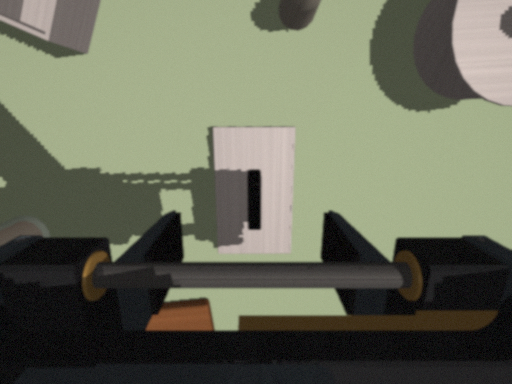

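The oblong lid is at px (254,190), with its bar in line with the fingers. The seated large lid shows at upper right.

>>> send_rows --steps '[0,2,20,0,0,0,0.6,0,0,22,0,0,0,0.6,0,0,22,0,0,0,0.6,0,0,17,0,0,0,0.6,0,0,0,0,0,0,0,0,0,0,0,0,0,0,0,0,0,0,0,0,0,0,0,0,0,0,0,0,0,0,0,0,0,0,0,0,0,0,0,0,0,0,0,0,0,0,0,0,0,0,0,0,0,0,0,0]'

```text
time_s: 17.68
tcp_pos: [0.6547, 0.2264, 0.0398]
tcp_rot: [0.0, 0.056, 0.998, -0.0]
ft_force: [-0.6, -1.9, 5.6]
grip_width: 0.133
finger_force: 25.0
```

```bash
python3 -c "
from h import *
go([.450,.095,.16],150.1)"
```

```text
t 17.68 tcp [0.6547 0.2264 0.0398] yaw 173.6 tilt [ 0.0007 -0.0001] q [ 0.32  0.65  1.51 -0.    0.98 -1.14] grip 0.133 25.0 F [-0.6 -1.9  5.6]
  wz 0.41 xyz 111.9 -215.9 -120.2
```

>>> send_rows --steps '[0,0,-15,0,0,0,0,0,0,-35,0,0,0.08,0,0,0,-35,0,0,0.11,0,0,0,-35,0,0,0.11,0,0,0,0,0,0,0.11,0,18.6,-36,0,0,0,0,0,18.6,-36,0,0,0,0,0,18.6,-36,0,0,0,0,0,18.6,-36,0,0,0,0,0,18.6,-36,0,0,0,0,0,18.6,-36,0,0,0,0,0,0,0,0,0,0,0,0]'

```text
time_s: 19.18
tcp_pos: [0.4473, 0.0941, 0.1594]
tcp_rot: [-0.001, 0.259, 0.966, -0.0]
ft_force: [0.4, 0.3, -0.7]
grip_width: 0.129
finger_force: 25.0
```

Run:
```python
from h import *
go([.45,.095,.0798],150.1)
c=calibration("wrist");im=read_camera("wrist");cv2.imwrite("pics/w6.png",im)
Rm=np.array(c["R"]);a=np.radians(150.1);x=np.array([np.cos(a),np.sin(a),0]);y=np.array([np.sin(a),-np.cos(a),0])
for i,j in [(56,-30),(56,30)]:
  p=Rm@(np.array([.45,.095,.05])+i/1000*x+j/1000*y)+c["t"];print(p[:2]/p[2]*c["fx"]+[c["cx"],c["cy"]])
```

```text
t 19.18 tcp [0.4473 0.0941 0.1594] yaw 150.0 tilt [-0.0018  0.0001] q [ 0.18  0.2   1.93  0.    1.01 -0.87] grip 0.129 25.0 F [ 0.4  0.3 -0.7]
  wz -0.001 xyz -1.9 2.1 79.6
[221.16382754 136.3606438 ]
[286.83928558 136.32430416]
```

View pics/w6.png

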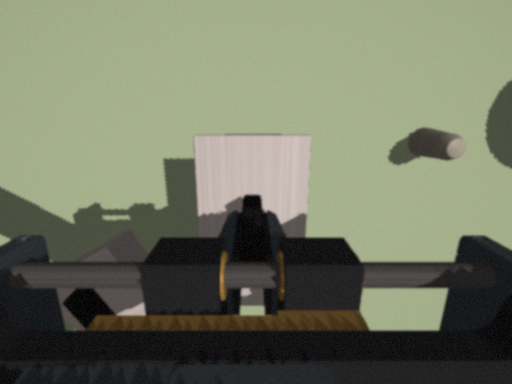

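The tin's end edge, cols 225–282 and centred at 253, sits straight under the lid. Lower and release.

>>> send_rows --steps '[-2,1.5,22,0,0,0,0,0,0,22,0,0,0,0,0,0,21,0,0,0,0,0,0,0,0,0,0,0,0,0,5,0,0,0,0,0,0,5,0,0,0,0,0,0,4,0,0,0,0,0,0,0,0,0,0,0]'

```text
time_s: 20.23
tcp_pos: [0.4524, 0.0953, 0.0801]
tcp_rot: [-0.0, 0.258, 0.966, -0.0]
ft_force: [0.4, -0.3, -1.3]
grip_width: 0.132
finger_force: 25.0
```

```bash
python3 -c "
from h import *
go([.45,.095,.0798],150.1)"
```

```text
t 20.23 tcp [0.4524 0.0953 0.0801] yaw 150.1 tilt [-0.0003  0.    ] q [ 0.18  0.31  2.03  0.    0.81 -0.87] grip 0.132 25.0 F [ 0.4 -0.3 -1.3]
  wz 0.0 xyz 1.9 -1.4 0.3
```

Release, then go for the small lid with the tool back at yaw 180°.

>>> send_rows --steps '[0,0,0.5,0,0,0,0,0,0,0,0,0,0,0.4,0,0,0,0,0,0,0.8,0,0,0,0,0,0,0.8,0,0,0,0,0,0,0.8,0,0,-25,0,0,0,1,0,0,-35,0,0,-0.13,1,0,0,-35,0,0,-0.13,1,0,0,-15,0,0,-0.13,1,0,0,0,0,0,-0.13,1,0,0,0,0,0,0,1]'

```text
time_s: 21.6
tcp_pos: [0.4524, 0.0953, 0.1899]
tcp_rot: [0.0, 0.002, 1.0, 0.0]
ft_force: [-0.5, 0.3, 0.4]
grip_width: 1.002
finger_force: 0.0
```

```bash
python3 -c "
from h import *
go([.659,-.251,.12],180)"
```

```text
t 21.6 tcp [0.4524 0.0953 0.1899] yaw 179.8 tilt [0.0004 0.0001] q [ 0.18  0.18  1.87  0.    1.09 -1.38] grip 1.002 0.0 F [-0.5  0.3  0.4]
  wz -0.003 xyz -206.6 -346.3 69.9
```

>>> send_rows --steps '[-23,-38.5,0,0,0,0,1,-23,-38.5,0,0,0,0,1,-23,-38.5,0,0,0,0,1,-23,-38.5,0,0,0,0,1,-23,-38.5,0,0,0,0,1,-23,-38.5,10,0,0,0,1,-23,-38.5,20,0,0,0,1,-23,-38.5,20,0,0,0,1,-23,-38.5,20,0,0,0,1,0,0,0,0,0,0,1,0,0,0,0,0,0,1]'

```text
time_s: 22.98
tcp_pos: [0.6584, -0.2511, 0.1192]
tcp_rot: [-0.001, 0.002, 1.0, 0.001]
ft_force: [0.3, 1.1, 0.3]
grip_width: 1.0
finger_force: 0.0
```

Run:
```python
from h import *
go([.659,-.251,.038],180)
c=calibration("wrist");im=read_camera("wrist");cv2.imwrite("pics/w7.png",im)
for n in ["lid_small_knob"]:
  for b in boxes_of(n,"wrist")[:2]: e=b["extent"];print(n,b["p"],np.round(e),ray(c,e[0],e[1],.014))
```

```text
t 22.98 tcp [ 0.6584 -0.2511  0.1192] yaw 179.8 tilt [-0.0014  0.0011] q [-0.38  0.6   1.39  0.    1.16 -1.95] grip 1.0 0.0 F [0.3 1.1 0.3]
  wz -0.003 xyz -0.6 0.1 81.2
lid_small_knob 0.85 [250. 194.  84.  78.] [ 0.65812263 -0.2529499   0.014     ]
```

View pics/w7.png

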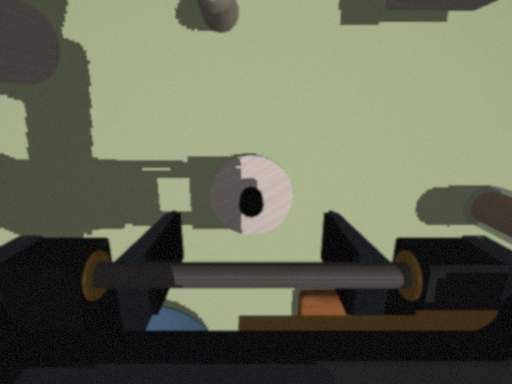

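The small lid is at px (251,194), centred, so I can grip it.

>>> send_rows --steps '[0,0,20,0,0,0,0.6,0,0,22,0,0,0,0.6,0,0,22,0,0,0,0.6,0,0,16,0,0,0,0.6,0,0,0,0,0,0,0,0,0,0,0,0,0,0,0,0,0,0,0,0,0,0,0,0,0,0,0,0,0,0,0,0,0,0,0,0,0,0,0,0,0,0,0,0,0,0,0,0,0]'

```text
time_s: 24.45
tcp_pos: [0.6594, -0.2518, 0.0407]
tcp_rot: [0.001, 0.001, 1.0, -0.0]
ft_force: [-1.3, 0.7, 4.7]
grip_width: 0.236
finger_force: 25.0
```

```bash
python3 -c "
from h import *
go([.525,-.451,.18],180)"
```

```text
t 24.45 tcp [ 0.6594 -0.2518  0.0407] yaw 179.9 tilt [ 0.0015 -0.0005] q [-0.38  0.67  1.47  0.    1.   -1.95] grip 0.236 25.0 F [-1.3  0.7  4.7]
  wz -0.002 xyz 134.4 -199.2 -139.3
```

>>> send_rows --steps '[0,0,-15,0,0,0,0,0,0,-40,0,0,0,0,0,0,-45,0,0,0,0,0,0,-40,0,0,0,0,22.4,-33.2,0,0,0,0,0,22.4,-33.2,0,0,0,0,0,22.4,-33.2,0,0,0,0,0,22.4,-33.2,0,0,0,0,0,22.4,-33.2,0,0,0,0,0,22.4,-33.2,0,0,0,0,0,0,0,0,0,0,0,0,0,0,0,0,0,0,0]'

```text
time_s: 25.95
tcp_pos: [0.5242, -0.4501, 0.1796]
tcp_rot: [-0.0, 0.001, 1.0, 0.001]
ft_force: [0.5, 0.2, -1.5]
grip_width: 0.231
finger_force: 25.0
```

Run:
```python
from h import *
go([.525,-.451,.1007],180)
c=calibration("wrist");im=read_camera("wrist");cv2.imwrite("pics/w8.png",im)
Rm=np.array(c["R"])
for i,j in [(-33,0),(0,-33),(0,33)]:
  p=Rm@(np.array([.525,-.451,.07])+[i/1000,j/1000,0])+c["t"];print(p[:2]/p[2]*c["fx"]+[c["cx"],c["cy"]])
```

```text
t 25.95 tcp [ 0.5242 -0.4501  0.1796] yaw 179.9 tilt [-0.0001  0.0012] q [-0.73  0.53  1.35  0.    1.26 -2.3 ] grip 0.231 25.0 F [ 0.5  0.2 -1.5]
  wz -0.002 xyz -0.8 -0.9 78.9
[251.15602325 160.07821381]
[217.13591419 193.94015374]
[285.33218654 193.81266016]
```

View pics/w8.png

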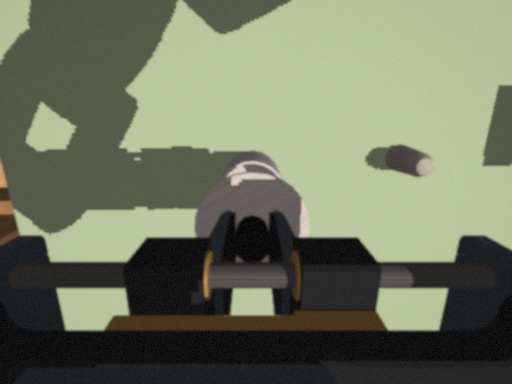

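The rim arc's top is near px (252,161), against a predicted (251,160), so I can lower.

>>> send_rows --steps '[-0.5,-1,22,0,0,0,0,0,0,22,0,0,0,0,0,0,21,0,0,0,0,0,0,0,0,0,0,0,0,0,5,0,0,0,0,0,0,5,0,0,0,0,0,0,3,0,0,0,0,0,0,0,0,0,0,0]'

```text
time_s: 27.0
tcp_pos: [0.5246, -0.4515, 0.1016]
tcp_rot: [-0.0, 0.001, 1.0, 0.0]
ft_force: [-0.4, 0.2, -2.1]
grip_width: 0.235
finger_force: 25.0
```

```bash
python3 -c "
from h import *
go([.525,-.451,.1007],180)"
```

```text
t 27.0 tcp [ 0.5246 -0.4515  0.1016] yaw 179.9 tilt [-0.0001  0.0002] q [-0.73  0.59  1.44  0.    1.1  -2.3 ] grip 0.235 25.0 F [-0.4  0.2 -2.1]
  wz -0.002 xyz -0.4 0.5 0.9
```

>>> send_rows --steps '[0,0,1.2,0,0,0,0,0,0,0,0,0,0,0.5,0,0,0,0,0,0,0.8,0,0,0,0,0,0,0.8,0,0,0,0,0,0,0.8,0,0,0,0,0,0,0.8,0,0,-25,0,0,0,1,0,0,-35,0,0,0,1,0,0,-35,0,0,0,1,20,0,-20,0,0,0,1,30,0,-10,0,0,0,1,20,0,0,0,0,0,1]'

```text
time_s: 28.5
tcp_pos: [0.4523, -0.4514, 0.2262]
tcp_rot: [-0.0, 0.001, 1.0, -0.0]
ft_force: [0.3, -0.5, 0.4]
grip_width: 0.998
finger_force: 0.0
```

Run:
```python
from h import *
import time
im=read_camera("top");cv2.imwrite("pics/top1.png",cv2.resize(im[120:280,90:430],None,fx=2.35,fy=2.35,interpolation=cv2.INTER_CUBIC))
c=calibration("top");s=observe();print(s["time_s"],s["tcp_pos"])
T={"large":(.541,.426,.059),"small":(.525,-.451,.074),"square":(.462,-.099,.064),"oblong":(.45,.095,.054)}
for n,(x,y,z) in T.items():
    for k in comps(im,60,3000,80):
        w=np.array([ray(c,*r,z)[:2] for r in k[:,0,:]],np.float32);q=cv2.minAreaRect(w)
        if np.hypot(q[0][0]-x,q[0][1]-y)<.04: print(n,[np.round(v,3) for v in q])
cv2.imwrite("pics/scene1.png",cv2.resize(read_camera("scene")[90:350,100:430],None,fx=2.3,fy=2.3,interpolation=cv2.INTER_CUBIC))
```

```text
28.55 [ 0.44979099 -0.45116108  0.22584054]
large [array([0.54 , 0.426]), array([0.114, 0.113]), np.float64(1.019)]
small [array([ 0.523, -0.444]), array([0.076, 0.095]), np.float64(27.165)]
square [array([ 0.464, -0.098]), array([0.091, 0.089]), np.float64(0.821)]
oblong [array([0.452, 0.096]), array([0.076, 0.128]), np.float64(60.179)]
```

View pics/top1.png

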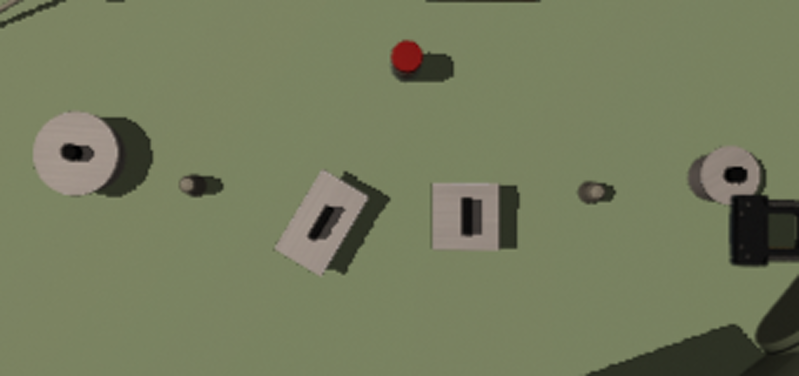

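View pics/scene1.png

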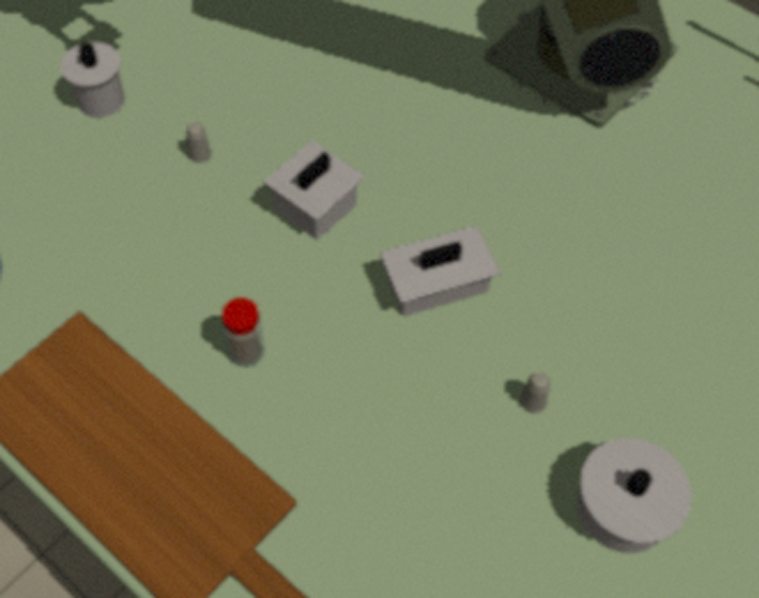

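All four lids sit level on their tins: large at crop (76,153), oblong (322,222), square (466,216) and small (731,175). The jar hasn't moved from (407,57), and the arm is clear.

```bash
python3 -c "
from h import *
print(job_done())"
```

```text
the job is handed in; nothing more can be done
None
```

All four lids are on their own tins, handle up and level in the final camera views; the spice jar was not moved, and the job was handed in at about 29 s (no verdict was returned).

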